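Right the tipped cap, then pinch the cassette's catches and hold it lifted

ROBOT

A 6-joint arm with a two-finger parallel gripper is mounted at the origin on the work surface. World frame = base frame: x ahead of the robot, y to its left, z up, the work surface at z = 0. Lengths are in m, angles in rad, forces in N, time in s.
With the tool pointing down it reaches from about 0.4 to 0.925 m from the base axis. Payload 12.5 kg.
Tool frame: the origin (TCP) lies on the centre line of the jaws, within the pads' length; the fingertips stand 25 mm ahead of it and the grasp point (between the pads) lies 6 mm ahead of it; z points along the fingers, y is the line along which they close (so a half turn about z gives the same grasp; the last joint's range is limited). The gripper opens to 95 mm and grips with 3 to 60 N. Pads are 20 mm wide; open, the fingers measure 119 mm over their backs; the gripper's body (75 mm by 180 mm) begins 59 mm behind the grasp point.
Start: joints at [1.203, 0.491, 1.559, -0, 1.092, -0.106], TCP at [0.162, 0.604, 0.24] pointing down, gripper open.
Joint ranges: [-3.1, 3.1], [-0.84, 2.19], [0.05, 2.79], [-1.13, 4.28], [0.06, 2.93], [-2.69, 2.69]. Speed limits (rad/s): [2.22, 2.22, 2.79, 3.14, 3.14, 3.14].

INTERFACE

Orientations are given as a rotation vector (axis times angle).
In Python, from station import manip gives the robot as it stands. The module is installed in compiled form; this text tells all that it offers.
- The arm moves only by the tool drive_tool, never from a script. Its argument "moves" is a list of rows, each a list of 6 numbers: the shift along the tool's x, y, z in cm, then the turn, a rotation vector about the tool's x, y, z in rad. In form: [[tx, ty, tz, rx, ry, rz], ...]. A call has 1 to 20 rows; each row is the pose to reach, as a shift and turn from the pose commanded when the call began, along the tool's axes at that moment; what a row does not reach only later rows make up. A row lasts 1/8 s, in which the tool goes at most 62.5 mm and 10.7 degrees, less where a joint would pass 70% of its speed; a pose out of reach is approached as far as the arm can. A call with a gripper value outside its range is refused whole. "jaw" is the opening, from -1 (shut) to 1 (fully open), set as the call begins (left out, the last holds). The fingers move at their own pace and stop on an object; the grip force is fixed at half the most. Time passes only in rows, so rows that repeat a pose let the fingers close. It gives the time, the measured TCP pose, the force, the opening and the grip force at its end, in the units of the state.
- manip.get_state(): the state, without advancing time (a new reading comes with each control period).
- manip.capture(name): name is "side" or "top" or "wrist"; returns the picture (400x640x3 uint8, red, green, blue); there is no depth.
- manip.camera_params(name): a dict with "fov_y" (degrees; the focal length in pixels is half the picture's height over the tangent of half this angle, whatever the lens; pixels are square), "cx", "cy" (the principal point, pixels), "eye" and "rotation" of the camera in the world; the wrist camera has in their place "tool_from_camera" (4x4, takes a point from camera to tool coordinates, whose origin is the TCP and whose axes are the flange's). Camera axes: x right, y down, z forward; pixel columns grow to the right and rows downward; lengths in m; the calibration is good to about 2 mm. A picture is of the moment at which its call begins: read the wrist's pose just before it. camera_params takes no time and is no camera call.
- manip.sign_off(): hands the job in; it is judged then, once.
Trained networks look in the newest picture that a camera, given by its name, has taken for a name from the list of things; names that differ only in an ending like _2 or _b are one class to them, and where a whole thing is asked for, a point or a joint stands for the part that bears it (a point fixed in the world has none). Each returns a list of dicts, best first, with "score" (0 to 1); they miss things now and then, are a little off and sometimes report something else, mostly with a low value. They report only what shows in the picture. A call takes as long as a camera call. They do not tell look-alikes from the thing itself.
- manip.recognise(camera, label): "location" ([x, y, z] in m, in the coordinates of the camera as it stood for that picture, good to about 4 mm: the middle of the surface that is visible of it).
The state is a dict: "time_s": time; "joint_positions": joint angles; "dq": joint speeds; "tau": joint torques, N m; "eef_pos": TCP position; "orientation": TCP orientation; "contact_force": force on the tool from outside, world axes, zero at the start; "torque": the same for the moment, N m; "width": finger opening in m; "grasp_force": force on a finger pad.
Only numpy, scipy, OpenCV 4.12 (cv2) and the standard library are available. Lean on these libraries where they do the work, as an engineer would, in place of code of your own. Each camera call takes 0.05 s, during which the arm holds its last target. There are 200 camera calls.

TASK

One of the four dark grey caps in the latched metal cassette has tipped over and leans on the rail: stand it upright again in its own gap in the lane and let go of it, without knocking over the other three. Then pinch the two side catches on the cassette's central tower together, lift the cassette level and clear of its dock by about 12 cm with all four caps still standing in it, and finish while holding it there by the catches, still. Leave the other things on the bench where they are.

Things in the scene. Friction and masses are not known exactly. Their poses are not given: they have to be found in the camera images.
- dock: Steel dock fixed to the bench: base plate 124 (x) x 300 mm (y), 12 mm thick, with low guides (about 1.5 mm play) for the cassette. Origin: centre of its underside; z up. At the middle of each long side a steel lip (34 mm wide in y, 30.5 to 50 mm from the centre line in x, top 32 mm above the bench) reaches over the cassette's hook and holds it down.
- cassette: Aluminium carrier, 52 (x) x 264 mm (y), about 0.34 kg empty, 0.5 kg with caps, seated in the dock: origin (centre of its underside) 12 mm above the bench, axes as the dock's, z up. A lane each side of a central tower; the tower (14 x 24 mm, 88 mm high, at the origin) has a catch on its -x and one on its +x side. The caps have places near y = -106, -52, 52, 106 mm.
- lane_left (a point): Centre of the floor of the +y lane: an open trough 44 mm wide inside (x) and 104 mm long (y), floor 4 mm above the cassette's origin, rails and end walls 29 mm above the floor; two places, 54 mm apart. Neighbouring caps have about 30 mm between their surfaces.
- lane_right (a point): The same for the -y lane.
- catch_near (a joint): Travel in m of the catch on the tower's -x side towards the tower (+x of the cassette): 0 = sprung out, latched; 0.009 = pinched in to its stop. The spring pushes out with about 2 N at 0, 5 N at the stop. The hook at its foot reaches 4.5 mm under the dock's lip when out and is free from about 0.006. It stays in only while squeezed; a firm grip (40 N) is fine.
- catch_far (a joint): The same for the catch on the tower's +x side, moving towards -x of the cassette.
- catch_near_pad (a point): Middle of the gripping face of the -x catch: an upright flat light grey bar 26 mm wide (y), 6 mm thick, its outer face 26 mm from the cassette's centre line when out (52 mm across both catches, 34 mm with both pinched), from 4 to 96 mm above the cassette's origin; this point at 78 mm, y = 0. Tops of standing caps are at 84 mm.
- catch_far_pad (a point): Middle of the gripping face of the +x catch, the mirror image of the other.
- cap_tipped: Dark grey closed plastic cap (a plain cylinder), 24 mm diameter, 80 mm tall, about 45 g, tipped about 38 to 42 degrees from vertical: its foot is inside the lane and it leans over the cassette's -x rail, towards the robot; it may be in any of the four places. Origin: centre of its lower end face; z runs along its axis to the top end.
- cap_a: Dark grey closed plastic cap (a plain cylinder), 24 mm diameter, 80 mm tall, about 45 g, standing in the cassette in one of the four places, a few mm towards the +x rail from the middle. Origin: centre of its lower end face; z runs along its axis to the top end.
- cap_b: Dark grey closed plastic cap (a plain cylinder), 24 mm diameter, 80 mm tall, about 45 g, standing in the cassette in one of the four places, a few mm towards the +x rail from the middle. Origin: centre of its lower end face; z runs along its axis to the top end.
- cap_c: Dark grey closed plastic cap (a plain cylinder), 24 mm diameter, 80 mm tall, about 45 g, standing in the cassette in one of the four places, a few mm towards the +x rail from the middle. Origin: centre of its lower end face; z runs along its axis to the top end.
- tape: Bystander: paper roll, 90 mm diameter, 36 mm tall, beyond the dock's +y end.
- bushing: Bystander: blue spool-like bushing, 36 mm diameter, 30 mm tall, behind the dock (+x side).
- offcut: Bystander: short grey rod, 22 mm diameter, 36 mm long, lying on the bench in front of the dock (-x side).
- driver: Bystander: screwdriver lying on the bench to the right.
- cards: Bystander: stack of cards, 100 x 150 x 22 mm, to the left.
- carton: Bystander: small open carton of blue parts, 130 x 170 x 75 mm, at the back left.
- jar: Bystander: jar, 64 mm diameter, 85 mm tall, at the back right.
Mind the look-alikes: they are no part of the job. Leave any yellow look-alike of the cap_tipped alone.

How it is judged:
On the way, in this order (a step that is already met when the one before it is completed fails the run):
1. the tipped cap stands upright and let go in the lane, the cassette still seated (angle between cap_tipped's own z axis and vertical below 0.15 rad and z of cap_tipped in the frame of cassette between -0.002 and 0.012 m and x of cap_tipped in the frame of cassette between -0.016 and 0.016 m and y of cap_tipped in the frame of cassette between -0.124 and 0.124 m and contact force between cap_tipped and the fingers below 0.05 N and linear speed of cap_tipped below 0.02 m/s and z of cassette in the frame of dock below 0.018 m), for 0.2 s.
2. both catches are pinched in by the fingers (value of joint each of catch_near, catch_far above 0.006 m and contact force between each of catch_near, catch_far and the fingers above 1 N and z of cassette in the frame of dock below 0.018 m), for 0.05 s.
At the end, for the whole second after the job is handed in: The cassette is held still and level (within 0.15 rad) by the fingers on both pinched catches (each in by over 5 mm), its underside at least 80 mm above its seat and not touching the dock, with all four caps standing upright (within 0.15 rad) on the lane floor (z of cassette in the frame of dock above 0.092 m and angle between each of cassette, cap_tipped, cap_a, cap_b, cap_c's own z axis and vertical below 0.15 rad and value of joint each of catch_near, catch_far above 0.005 m and contact force between each of catch_near, catch_far and the fingers above 1 N and contact force between cassette and dock below 0.05 N and linear speed of cassette below 0.03 m/s and z of cap_tipped in the frame of cassette between -0.002 and 0.012 m and x of cap_tipped in the frame of cassette between -0.016 and 0.016 m and y of cap_tipped in the frame of cassette between -0.124 and 0.124 m and z of cap_a in the frame of cassette between -0.002 and 0.012 m and x of cap_a in the frame of cassette between -0.016 and 0.016 m and y of cap_a in the frame of cassette between -0.124 and 0.124 m and z of cap_b in the frame of cassette between -0.002 and 0.012 m and x of cap_b in the frame of cassette between -0.016 and 0.016 m and y of cap_b in the frame of cassette between -0.124 and 0.124 m and z of cap_c in the frame of cassette between -0.002 and 0.012 m and x of cap_c in the frame of cassette between -0.016 and 0.016 m and y of cap_c in the frame of cassette between -0.124 and 0.124 m); the arm keeps its last pose, push and grip.
It fails at once if a bystander is moved by more than 30 mm (distance of any of tape, bushing, offcut, driver, cards, carton, jar from where it was at the start of the episode above 0.03 m).
It fails at once if one of the three standing caps is knocked over (angle between any of cap_a, cap_b, cap_c's own z axis and vertical above 0.5 rad).
It also fails if it takes over 58 s, if anything falls off the work surface, if the arm or the gripper's body presses on something with over 40 N, if the wrist force passes 120 N, or if a joint passes its speed limit or range.

## Working session

There is one attempt and no reset: what is moved stays moved. The work goes in short steps, Python scripts to look and compute and a tool call to move; the robot and the scene stay as the last step left them, time stands still between calls to the robot, and variables do not carry over. Pictures are saved under pics/ and viewed, at most 10 in all, crops included, and the job is handed in when it is done.

Besides the shell and the picture viewer there is one more tool, called after "Call:" as name(argument=value, ...), one argument or row to a line, values as JSON. drive_tool: Moves the arm, as the interface text tells. Its arguments: {"type":"object","properties":{"moves":{"type":"array"},"jaw":{"type":"number"}},"required":["moves"]}

```bash
mkdir -p pics; cat > h.py <<'E'
import numpy as np, cv2
from scipy.spatial.transform import Rotation as R
from station import manip as m
def campose(c,s=None):
    p=m.camera_params(c)
    if c=='wrist':
        s=s or m.get_state(); T=np.array(p['tool_from_camera']); Rt=R.from_rotvec(s['orientation']).as_matrix()
        return p,Rt@T[:3,:3],Rt@T[:3,3]+np.array(s['eef_pos'])
    return p,np.array(p['rotation']),np.array(p['eye'])
def proj(c,X,s=None):
    p,Rc,e=campose(c,s); f=200/np.tan(np.radians(p['fov_y'])/2)
    v=(np.atleast_2d(X)-e)@Rc
    return np.c_[p['cx']+f*v[:,0]/v[:,2],p['cy']+f*v[:,1]/v[:,2]]
def ray(c,uv,s=None):
    p,Rc,e=campose(c,s); f=200/np.tan(np.radians(p['fov_y'])/2)
    return e,Rc@np.array([(uv[0]-p['cx'])/f,(uv[1]-p['cy'])/f,1])
def atz(c,uv,z,s=None):
    e,d=ray(c,uv,s); return e+d*(z-e[2])/d[2]
def shot(c,name):
    s=m.get_state(); I=m.capture(c); cv2.imwrite('pics/'+name,I[:,:,::-1]); return s,I
def rec(c,l,s=None):
    p,Rc,e=campose(c,s)
    return [(round(d['score'],2),np.round(Rc@np.array(d['location'])+e,4)) for d in m.recognise(c,l)]
E
python3 - <<'E'
from h import *
print(m.get_state())
for c in('top','side'):
    s,I=shot(c,c+'0.png'); print(c,m.camera_params(c))
    for l in('dock','cassette','cap_tipped','catch_near_pad','catch_far_pad','lane_left','lane_right','offcut','bushing'):
        for d in rec(c,l): print(l,d,proj(c,d[1])[0].round())
E
```

```text
{'time_s': 0.0, 'joint_positions': array([ 1.20336934e+00,  4.91556722e-01,  1.55949330e+00, -5.70094084e-05,
        1.09172129e+00, -1.05592363e-01]), 'dq': array([-0.00022025, -0.00132818,  0.00064275, -0.0001162 ,  0.00036124,
        0.00136391]), 'tau': array([ 8.06492535e-04, -6.12665176e+01, -2.58185184e+01,  6.93386444e-02,
        4.82526398e-02, -1.16856295e-04]), 'eef_pos': array([0.16168073, 0.60347313, 0.23904841]), 'orientation': array([-4.10044337e-01, -3.11448848e+00,  1.81837473e-03]), 'contact_force': array([ 0.44231317, -0.37894705,  0.05398347]), 'torque': array([ 0.00065389,  0.03621718, -0.04605194]), 'grasp_force': 0.0, 'width': 0.09487461634780109}
top {'fov_y': 44.706320145469604, 'cx': 320.5697432642535, 'cy': 206.5882341842118, 'eye': array([0.36045309, 0.02559123, 1.64295142]), 'rotation': array([-2.17681955,  2.1587657 , -0.13019595])}Traceback (most recent call last):
  File "<stdin>", line 6, in <module>
  File "h.py", line 13, in proj
    return np.c_[p['cx']+f*v[:,0]/v[:,2],p['cy']+f*v[:,1]/v[:,2]]
                           ~^^^^^
IndexError: too many indices for array: array is 1-dimensional, but 2 were indexed
```

View pics/top0.png

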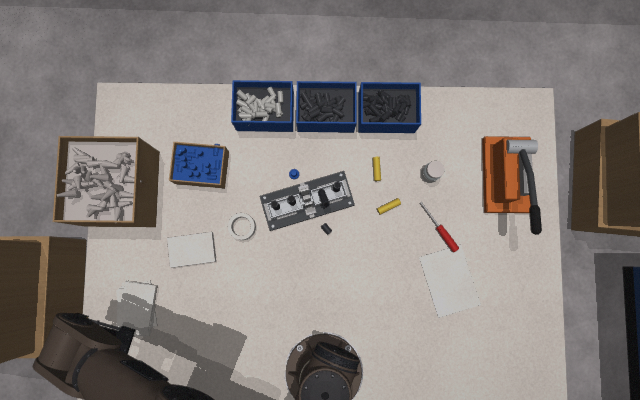

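The top view shows the dock around (307,200), turned about 15°. Dark caps are at about (274,204), (291,201), (323,200) and (337,187). The one at (323,200) leans towards the robot. Two yellow look-alikes lie at (377,168) and (389,206), and the offcut is at (326,229).

```bash
sed -i "s/return p,np.array(p\['rotation'\])/return p,R.from_rotvec(p['rotation']).as_matrix()/" h.py
python3 - <<'E'
from h import *
for c in('top','side'):
    s,I=shot(c,c+'1.png')
    for l in('dock','cassette','cap_tipped','catch_near_pad','catch_far_pad','lane_left','lane_right','offcut','bushing'):
        for d in rec(c,l): print(c,l,d,proj(c,d[1])[0].round())
    if c=='top':
        cv2.imwrite('pics/top1c.png',cv2.resize(I[155:245,250:370,::-1],None,fx=6,fy=6,interpolation=2))
E
```

```text
top dock (0.9, array([0.5577, 0.0644, 0.0102])) [305. 202.]
top dock (0.65, array([0.6549, 0.0998, 0.0051])) [295. 174.]
top cassette (0.74, array([0.5604, 0.0638, 0.0169])) [305. 201.]
top cap_tipped (0.73, array([ 0.6755, -0.172 ,  0.0202])) [375. 168.]
top cap_tipped (0.6, array([0.5641, 0.0039, 0.0694])) [323. 198.]
top cap_tipped (0.6, array([ 0.5475, -0.2165,  0.0182])) [389. 206.]
top catch_far_pad (0.45, array([0.5828, 0.066 , 0.0835])) [304. 192.]
top lane_left (0.65, array([0.4717, 0.2764, 0.0328])) [241. 227.]
top lane_left (0.57, array([0.564 , 0.0637, 0.019 ])) [305. 200.]
top lane_left (0.51, array([0.6755, 0.4188, 0.0564])) [198. 164.]
top lane_left (0.18, array([ 0.4523, -0.3973,  0.0183])) [443. 235.]
top lane_right (0.65, array([0.5594, 0.0607, 0.0137])) [306. 202.]
top lane_right (0.21, array([0.5823, 0.0629, 0.0837])) [305. 192.]
top offcut (0.47, array([ 0.4683, -0.0031,  0.0171])) [325. 229.]
side dock (0.97, array([ 0.542 , -0.0019,  0.0105])) [324. 229.]
side dock (0.63, array([ 0.6025, -0.0447,  0.0638])) [352. 218.]
side cassette (0.81, array([0.5589, 0.0485, 0.0392])) [325. 209.]
side cassette (0.68, array([0.4703, 0.258 , 0.0177])) [278. 183.]
side cap_tipped (0.65, array([ 0.562 , -0.0088,  0.0616])) [332. 214.]
side cap_tipped (0.63, array([ 0.6697, -0.1828,  0.0209])) [397. 260.]
side cap_tipped (0.57, array([ 0.5473, -0.2236,  0.0176])) [355. 283.]
side catch_near_pad (0.71, array([0.5453, 0.0495, 0.0735])) [320. 199.]
side catch_far_pad (0.51, array([0.5836, 0.0624, 0.0761])) [332. 194.]
side lane_left (0.56, array([0.5581, 0.0508, 0.0393])) [324. 209.]
side lane_right (0.85, array([0.5628, 0.046 , 0.0345])) [327. 211.]
side offcut (0.57, array([ 0.4631, -0.0094,  0.018 ])) [297. 234.]
side bushing (0.72, array([0.3941, 0.4235, 0.0211])) [246. 161.]
```

View pics/top1c.png

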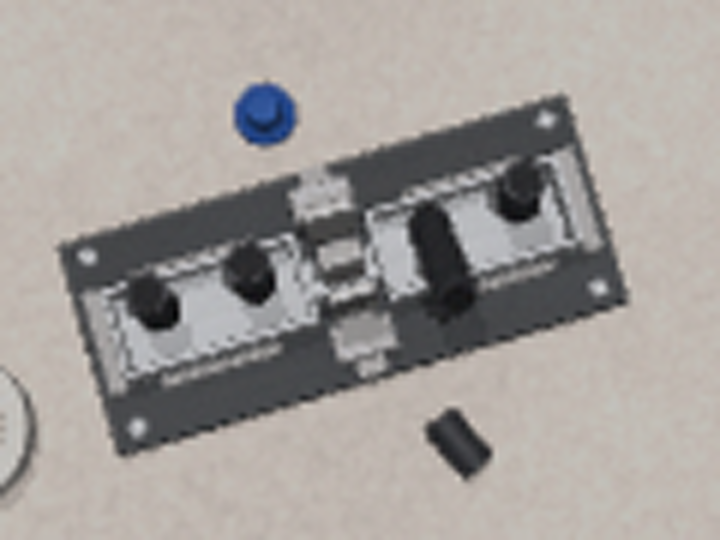

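View pics/side1.png

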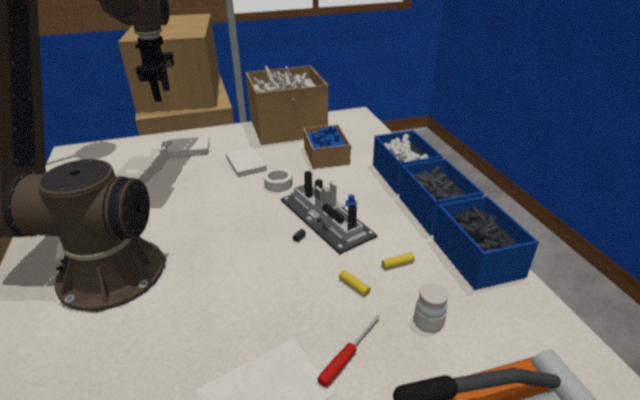

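The choice is the dark cap at top pixel (323,198), in the -y lane's inner place and leaning towards -x. The yellow rods at (377,168) and (389,206), the offcut at (326,229) and the other three standing caps are not it. The crop confirms this: it is the only long dark streak lying across the -x rail. Next I'll compute the dock pose and the move to a viewpoint above it.

```bash
cat >> h.py <<'E'
def moverow(Pt,Rt,s=None):
    "row (cm, rad) from present pose to TCP Pt, rotation matrix Rt"
    s=s or m.get_state(); R0=R.from_rotvec(s['orientation']).as_matrix()
    return np.r_[R0.T@(np.array(Pt)-s['eef_pos'])*100, R.from_matrix(R0.T@Rt).as_rotvec()].round(3)
E
python3 - <<'E'
from h import *
px=np.array([(88,257),(137,428),(546,119),(599,288)])/6+[250,155]
P=np.array([atz('top',u,.012) for u in px]); print(P.round(4))
c=P.mean(0); yd=(P[0]+P[1]-P[2]-P[3])[:2]; xd=(P[0]+P[2]-P[1]-P[3])[:2]
yaw=np.arctan2(-yd[0],yd[1]); print(c,yaw,np.arctan2(xd[1],xd[0]),np.linalg.norm(yd)/2,np.linalg.norm(xd)/2)
D=R.from_euler('z',yaw).as_matrix()
# tool: y along dock +y, z down, x = y x z
a=np.radians(25)
zt=np.array([np.sin(a),0,-np.cos(a)]); yt=np.array([0,1,0]); Rt=D@np.c_[np.cross(yt,zt),yt,zt]
tcp=c+D@np.array([-.05,-.052,0])+[0,0,.22]
print(m.get_state()['time_s'],tcp,moverow(tcp,Rt)); print(m.camera_params('wrist'))
E
```

```text
[[ 0.5715  0.2018  0.012 ]
 [ 0.4753  0.1724  0.012 ]
 [ 0.6527 -0.0559  0.012 ]
 [ 0.5565 -0.086   0.012 ]]
[0.56401567 0.05808991 0.012     ] 0.3047304954762403 0.30010980539734083 0.2705529281338728 0.10069547224521334
1.1 [ 0.53192115 -0.00651614  0.232     ] [-51.551 -49.362   0.761  -0.124  -0.425  -0.557]
{'fov_y': 68.73887994910255, 'cx': 320.9766065104155, 'cy': 204.05037406001617, 'tool_from_camera': array([[-5.76184268e-05, -9.65913636e-01, -2.58864529e-01,
         7.19851254e-02],
       [ 9.99999069e-01, -4.08491927e-04,  1.30164434e-03,
         5.91103258e-04],
       [-1.36302009e-03, -2.58864213e-01,  9.65912761e-01,
        -1.45458450e-01],
       [ 0.00000000e+00,  0.00000000e+00,  0.00000000e+00,
         1.00000000e+00]])}
```

Call:
drive_tool(
  moves=[
    [-51.5, -49.4, 0.8, -0.124, -0.425, -0.557],
    [-51.5, -49.4, 0.8, -0.124, -0.425, -0.557],
    [-51.5, -49.4, 0.8, -0.124, -0.425, -0.557],
    [-51.5, -49.4, 0.8, -0.124, -0.425, -0.557],
    [-51.5, -49.4, 0.8, -0.124, -0.425, -0.557],
    [-51.5, -49.4, 0.8, -0.124, -0.425, -0.557],
    [-51.5, -49.4, 0.8, -0.124, -0.425, -0.557],
    [-51.5, -49.4, 0.8, -0.124, -0.425, -0.557],
    [-51.5, -49.4, 0.8, -0.124, -0.425, -0.557],
    [-51.5, -49.4, 0.8, -0.124, -0.425, -0.557],
    [-51.5, -49.4, 0.8, -0.124, -0.425, -0.557],
    [-51.5, -49.4, 0.8, -0.124, -0.425, -0.557],
    [-51.5, -49.4, 0.8, -0.124, -0.425, -0.557],
    [-51.5, -49.4, 0.8, -0.124, -0.425, -0.557],
    [-51.5, -49.4, 0.8, -0.124, -0.425, -0.557],
  ],
  jaw=-0.12,
)

```text
time_s: 2.98
eef_pos: [0.5306, -0.0055, 0.2316]
orientation: [-0.412, 2.677, 0.092]
contact_force: [-0.2, 0.2, 0.2]
width: 0.0421
grasp_force: 0.0
```

```bash
python3 - <<'E'
from h import *
s,I=shot('wrist','w1.png'); print(s['time_s'],s['eef_pos'],s['orientation'],s['width'],s['contact_force'])
for l in('cap_tipped','catch_near_pad','catch_far_pad','lane_right'):
    for d in rec('wrist',l,s): print(l,d,proj('wrist',d[1],s)[0].round())
E
```

```text
2.975 [ 0.53063992 -0.00551525  0.2316492 ] [-0.41242518  2.67707078  0.09241535] 0.04205285610934808 [-0.17489332  0.21686356  0.16723268]
cap_tipped (0.95, array([ 0.5506, -0.2098,  0.024 ])) [118.  69.]
cap_tipped (0.8, array([ 0.6703, -0.1722,  0.0239])) [162. 174.]
cap_tipped (0.6, array([0.5481, 0.001 , 0.0849])) [321. 154.]
catch_near_pad (0.84, array([0.5433, 0.0544, 0.0802])) [373. 161.]
catch_far_pad (0.75, array([0.59  , 0.0646, 0.0968])) [366. 208.]
lane_right (0.83, array([0.5588, 0.0511, 0.0348])) [360. 151.]
```

View pics/w1.png

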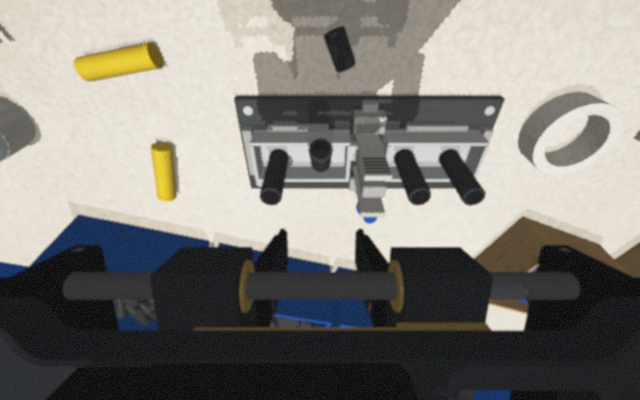

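The wrist view shows the tipped cap nearly end-on at (321,154), one standing cap at (272,175) and the others at (411,175) and (461,175). The catches are around (372,165), the near-side dock screws at (248,111) and (489,111), and the offcut at (340,48). Next I'll overlay a model to check alignment.

```bash
cat >> h.py <<'E'
def Dm(yaw): return R.from_euler('z',yaw).as_matrix()
def ring(c,ax,r=.012,n=24):
    ax=np.array(ax)/np.linalg.norm(ax); u=np.cross(ax,[0,1,0]); u/=np.linalg.norm(u); v=np.cross(ax,u); t=np.linspace(0,2*np.pi,n)
    return np.array(c)+r*(np.cos(t)[:,None]*u+np.sin(t)[:,None]*v)
E
python3 - <<'E'
from h import *
s=m.get_state(); I=cv2.imread('pics/w1.png')
a,b=[atz('wrist',u,.012,s) for u in((248,111),(489,111))]; print(a,b,np.linalg.norm(a-b))
yd=(b-a)[:2]; yaw=np.arctan2(-yd[0],yd[1]); D=Dm(yaw); c=(a+b)/2+D@[.0503,0,0]; c[2]=0; print(c,yaw)
K=8; x0,y0=225,85
S=cv2.resize(I[y0:y0+140,x0:x0+100*1+0],None,fx=1,fy=1)
big=cv2.resize(I[85:225,230:510],None,fx=2.8,fy=2.8,interpolation=2)
def dr(X,col,closed=True):
    u=(proj('wrist',(D@np.atleast_2d(X).T).T+c,s)-[230,85]+.5)*2.8-.5
    cv2.polylines(big,[u.round().astype(int)],closed,col,1)
dr([[-.062,-.15,.012],[.062,-.15,.012],[.062,.15,.012],[-.062,.15,.012]],(0,255,0))
for sx in(-1,1): dr([[sx*.026,-.013,.108],[sx*.026,.013,.108],[sx*.02,.013,.108],[sx*.02,-.013,.108]],(0,0,255))
for y in(-.08,.08): dr([[sx,y+sy,.045] for sx,sy in((-.022,-.052),(.022,-.052),(.022,.052),(-.022,.052))],(255,255,0))
for y in(-.106,.052,.106): dr(ring([.004,y,.096],[0,0,1]),(0,255,255)); dr(ring([.004,y,.016],[0,0,1]),(0,120,255))
t=np.radians(40); ax=np.array([-np.sin(t),0,np.cos(t)]); f=np.array([.0094,-.052,.0237])
dr(ring(f+.08*ax,ax),(255,0,255)); dr(ring(f,ax),(255,0,120))
cv2.imwrite('pics/ov1.png',big)
E
```

```text
[ 0.56168218 -0.08235192  0.012     ] [0.47969026 0.1778294  0.012     ] 0.2727947816746204
[0.56866045 0.06285704 0.        ] 0.3052825069166949
```

View pics/ov1.png

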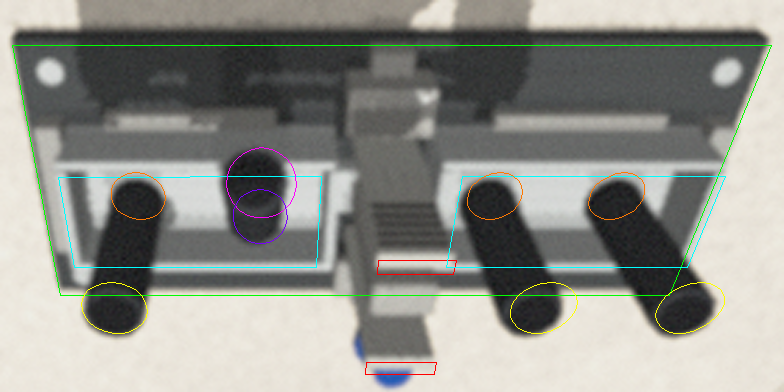

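The overlay agrees within about 2–3 mm: cap tops, feet, far edge and tipped cap all line up. I'll do the pre-grasp now, aligned with the cap axis.

```bash
cat >> h.py <<'E'
C=np.array([.5675,.0615,0]); Y=.304; D=Dm(Y)
def tilt(a):
    a=np.radians(a); zt=np.array([np.sin(a),0,-np.cos(a)]); yt=np.array([0,1.,0]); return D@np.c_[np.cross(yt,zt),yt,zt]
def row(p,a,s=None): return moverow(C+D@np.array(p),tilt(a),s)
E
python3 - <<'E'
from h import *
t=np.radians(40); ax=np.array([-np.sin(t),0,np.cos(t)]); f=np.array([.0094,-.0525,.0237])
print(row(f+ax*(.072+.07),40)); print(row(f+ax*.072,40)); print((C+D@(f+ax*.072)))
E
```

```text
[ 6.650e+00  9.900e-02  7.857e+00  1.000e-03 -2.610e-01  1.000e-03]
[ 4.844e+00  9.000e-02  1.462e+01  1.000e-03 -2.610e-01  1.000e-03]
[5.48025699e-01 3.67453844e-04 7.88551999e-02]
```

Call:
drive_tool(
  moves=[
    [6.65, 0.1, 7.85, 0, -0.26, 0],
    [6.65, 0.1, 7.85, 0, -0.26, 0],
    [6.65, 0.1, 7.85, 0, -0.26, 0],
    [6.65, 0.1, 7.85, 0, -0.26, 0],
  ],
)

```text
time_s: 3.72
eef_pos: [0.5408, 0.0449, 0.2353]
orientation: [-0.342, 2.521, 0.069]
contact_force: [0.6, -0.5, -0.4]
width: 0.0419
grasp_force: 0.0
```

```bash
python3 - <<'E'
from h import *
s,I=shot('wrist','w2.png'); print(s['eef_pos'],s['contact_force'],s['width'])
t=np.radians(40); ax=np.array([-np.sin(t),0,np.cos(t)]); f=np.array([.0094,-.0525,.0237])
big=I[:,:,::-1].copy()
for q,col in((f+.08*ax,(255,0,255)),(f,(255,0,120))):
    cv2.polylines(big,[proj('wrist',(D@ring(q,ax).T).T+C,s).round().astype(int)],True,col,1)
cv2.polylines(big,[proj('wrist',(D@ring([.004,-.106,.096],[0,0,1]).T).T+C,s).round().astype(int)],True,(0,255,255),1)
cv2.imwrite('pics/ov2.png',big)
print(row(f+ax*.072,40))
E
```

```text
[0.54079674 0.04485664 0.23529223] [ 0.57612059 -0.48522972 -0.39016016] 0.041880486381515
[ 9.272 -4.063 12.775 -0.047 -0.099 -0.018]
```

View pics/ov2.png

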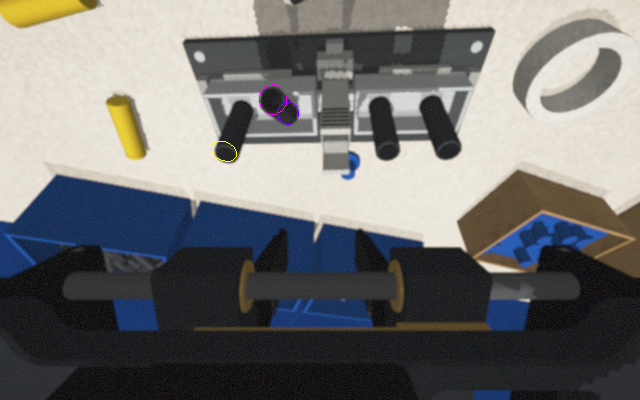

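The image shows the model still matches the caps, but the tool went sideways, about 50 mm off in y. I'll check the joints.

```bash
python3 - <<'E'
from h import *
s=m.get_state(); print(s['joint_positions'],s['dq'],s['eef_pos'],s['time_s'])
E
```

```text
[-0.12866514  0.25076456  2.12388601  0.79279904  0.27598391 -2.68470018] [-0.01049614  0.0062162   0.00351775 -0.00374849 -0.00598304  0.00101953] [0.54083492 0.0447929  0.23551427] 3.775
```

Joint 6 hit its range because the wrist is near singular at 40° tilt. I'll grasp with only 10° tilt instead, and swing to -30° when uprighting the cap.

```bash
python3 - <<'E'
from h import *
t=np.radians(40); ax=np.array([-np.sin(t),0,np.cos(t)]); f=np.array([.0094,-.0525,.0237])
t2=np.radians(10); z2=np.array([np.sin(t2),0,-np.cos(t2)])
g=f+.066*ax
print(row(g-z2*(.006+.07),10)); print(C+D@(g-z2*.006))
E
```

```text
[ 6.083 -4.288  6.451 -0.041  0.424 -0.03 ]
[0.55071147 0.00121004 0.08016778]
```

Call:
drive_tool(
  moves=[
    [6.1, -4.3, 6.45, -0.041, 0.424, -0.03],
    [6.1, -4.3, 6.45, -0.041, 0.424, -0.03],
    [6.1, -4.3, 6.45, -0.041, 0.424, -0.03],
    [6.1, -4.3, 6.45, -0.041, 0.424, -0.03],
    [6.1, -4.3, 6.45, -0.041, 0.424, -0.03],
    [6.1, -4.3, 6.45, -0.041, 0.424, -0.03],
  ],
)

```text
time_s: 4.53
eef_pos: [0.5382, -0.0028, 0.1486]
orientation: [-0.448, 2.935, 0.04]
contact_force: [-0.1, -0.1, 0.9]
width: 0.0417
grasp_force: 0.0
```

```bash
python3 - <<'E'
from h import *
s,I=shot('wrist','w3.png'); print(s['eef_pos'],s['joint_positions'],s['width'])
t=np.radians(40); ax=np.array([-np.sin(t),0,np.cos(t)]); f=np.array([.0094,-.0525,.0237])
t2=np.radians(10); z2=np.array([np.sin(t2),0,-np.cos(t2)]); g=f+.066*ax
big=I[:,:,::-1].copy()
for q,a,col in((f+.08*ax,ax,(255,0,255)),([.004,-.106,.096],[0,0,1],(0,255,255)),([.004,.052,.096],[0,0,1],(0,255,255))):
    cv2.polylines(big,[proj('wrist',(D@ring(q,a).T).T+C,s).round().astype(int)],True,col,1)
cv2.imwrite('pics/ov3.png',big)
print(row(g-z2*.006,10))
E
```

```text
[ 0.53815533 -0.00278788  0.14860643] [-0.16434368  0.44273805  1.96967453  0.14434185  0.57779576 -2.15283244] 0.04174732104246635
[-1.050e-01  8.000e-03  6.967e+00  0.000e+00 -0.000e+00 -1.000e-03]
```

View pics/ov3.png

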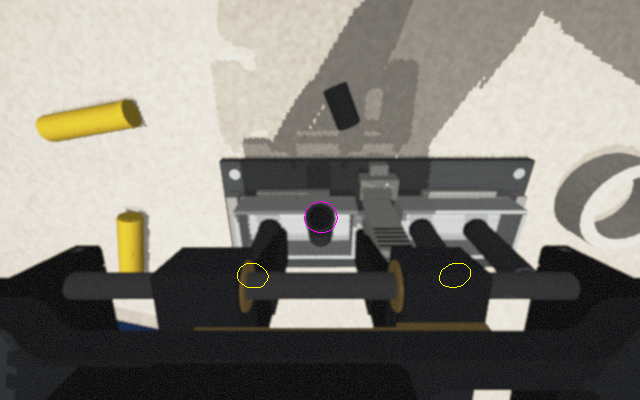

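The model ring matches the tipped cap's end at (321,218), centred between the fingers. I'll advance and close.

Call:
drive_tool(
  moves=[
    [-0.1, 0, 2.5, 0, 0, 0],
    [-0.1, 0, 5, 0, 0, 0],
    [-0.1, 0, 7, 0, 0, 0],
    [-0.1, 0, 7, 0, 0, 0],
    [-0.1, 0, 7, 0, 0, 0],
  ],
)

```text
time_s: 5.2
eef_pos: [0.551, 0.001, 0.0802]
orientation: [-0.448, 2.935, 0.039]
contact_force: [0.5, -0.2, -0.4]
width: 0.0418
grasp_force: 0.0
```

Call:
drive_tool(
  moves=[
    [0, 0, 0, 0, 0, 0],
    [0, 0, 0, 0, 0, 0],
    [0, 0, 0, 0, 0, 0],
    [0, 0, 0, 0, 0, 0],
    [0, 0, 0, 0, 0, 0],
  ],
  jaw=-1,
)

```text
time_s: 5.82
eef_pos: [0.5511, 0.0011, 0.0795]
orientation: [-0.448, 2.936, 0.039]
contact_force: [-0.6, 0.3, 2.8]
width: 0.0235
grasp_force: 30.0
```

```bash
python3 - <<'E'
from h import *
s=m.get_state(); print(s['eef_pos'],s['contact_force'],s['width'],s['grasp_force'])
t=np.radians(40); ax=np.array([-np.sin(t),0,np.cos(t)]); f=np.array([.0094,-.0525,.0237])
# present tool in dock frame; rotate rigidly about foot centre to upright
R0=R.from_rotvec(s['orientation']).as_matrix(); p0=D.T@(s['eef_pos']-C)
for lift,k,tx in((.012,0,0),(.020,.5,0),(.022,1,0),(.022,1,.002)):
    Rr=R.from_euler('y',k*t).as_matrix()
    fx=f.copy(); fx[2]=.0237-.0077*k+lift; fx[0]=f[0]*(1-k)+.002*k
    p=fx+Rr@(p0-f); Rt=D@Rr@D.T@R0
    print(lift,k,moverow(C+D@p,Rt,s),p, 'foot',fx)
E
```

```text
[0.55106649 0.00108168 0.07954938] [-0.60868262  0.30558243  2.84061038] 0.0234562869614391 29.992786645889282
0.012 0 [-0.207  0.    -1.182 -0.     0.     0.   ] [-0.03376555 -0.05272875  0.09154938] foot [ 0.0094 -0.0525  0.0357]
0.02 0.5 [-2.249  0.003 -2.402  0.     0.349  0.   ] [-0.01576074 -0.05272875  0.10709474] foot [ 0.0057  -0.0525   0.03985]
0.022 1 [-4.302e+00  6.000e-03 -2.188e+00  1.000e-03  6.980e-01  0.000e+00] [ 0.00483256 -0.05272875  0.10852939] foot [ 0.002  -0.0525  0.038 ]
0.022 1 [-4.302e+00  6.000e-03 -2.188e+00  1.000e-03  6.980e-01  0.000e+00] [ 0.00483256 -0.05272875  0.10852939] foot [ 0.002  -0.0525  0.038 ]
```

Call:
drive_tool(
  moves=[
    [-0.2, 0, -0.6, 0, 0, 0],
    [-0.2, 0, -1.2, 0, 0, 0],
    [-1.2, 0, -1.8, 0, 0.17, 0],
    [-2.25, 0, -2.4, 0, 0.35, 0],
    [-3.3, 0, -2.35, 0, 0.52, 0],
    [-4.3, 0, -2.2, 0, 0.7, 0],
    [-4.3, 0, -2.2, 0, 0.7, 0],
    [-4.3, 0, -2.2, 0, 0.7, 0],
    [-4.3, 0, -2.2, 0, 0.7, 0],
  ],
)

```text
time_s: 6.95
eef_pos: [0.5873, 0.0123, 0.1093]
orientation: [0.395, -2.591, 0.106]
contact_force: [0.2, -0.1, -0.4]
width: 0.0232
grasp_force: 30.0
```

```bash
python3 - <<'E'
from h import *
s,I=shot('wrist','w4.png'); print(s['eef_pos'],s['contact_force'],s['width'],D.T@(s['eef_pos']-C))
R0=R.from_rotvec(s['orientation']).as_matrix(); print((R0.T@[0,0,-1]).round(3), (R0.T@D@[1,0,0]).round(3),(R0.T@D@[0,1,0]).round(3))
J=m.capture('side')[:,:,::-1]; J=cv2.resize(J[160:260,270:390],None,fx=4,fy=4,interpolation=2)
cv2.imwrite('pics/m4.png',np.hstack([cv2.resize(I[:,:,::-1],(320,200)),J[:200,:]]) if 0 else J)
E
```

```text
[0.58734747 0.01226203 0.10926556] [ 0.15559011 -0.13415108 -0.43168747] 0.023184098355972182 [ 0.00419854 -0.05292137  0.10926556]
[-0.501 -0.     0.865] [-0.865  0.002 -0.501] [0.001 1.    0.001]
```

View pics/m4.png

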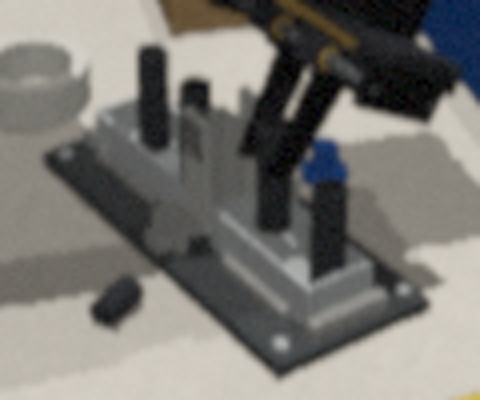

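The side crop shows the cap upright in the gripper above the lane at (272,195), all other caps standing. I'll lower it 1.8 cm first, then in 1 mm steps.

Call:
drive_tool(
  moves=[
    [-0.5, 0, 0.86, 0, 0, 0],
    [-0.9, 0, 1.56, 0, 0, 0],
    [-0.9, 0, 1.56, 0, 0, 0],
    [-0.9, 0, 1.56, 0, 0, 0],
  ],
)

```text
time_s: 7.55
eef_pos: [0.5878, 0.0126, 0.0904]
orientation: [0.395, -2.589, 0.106]
contact_force: [-0.1, -0.3, -0.3]
width: 0.0233
grasp_force: 30.0
```

Call:
drive_tool(
  moves=[
    [-0.05, 0, 0.09, 0, 0, 0],
    [-0.1, 0, 0.17, 0, 0, 0],
    [-0.1, 0, 0.17, 0, 0, 0],
  ],
)

```text
time_s: 7.92
eef_pos: [0.5877, 0.0126, 0.0885]
orientation: [0.395, -2.589, 0.106]
contact_force: [-0.6, -0.4, -0.5]
width: 0.0234
grasp_force: 30.0
```

Call:
drive_tool(
  moves=[
    [-0.05, 0, 0.09, 0, 0, 0],
    [-0.1, 0, 0.17, 0, 0, 0],
    [-0.1, 0, 0.17, 0, 0, 0],
  ],
)

```text
time_s: 8.3
eef_pos: [0.5878, 0.0126, 0.0867]
orientation: [0.395, -2.589, 0.106]
contact_force: [-0.1, -0.4, 1.9]
width: 0.0233
grasp_force: 30.0
```

Call:
drive_tool(
  moves=[
    [-0.05, 0, 0.09, 0, 0, 0],
    [-0.05, 0, 0.09, 0, 0, 0],
  ],
)

```text
time_s: 8.55
eef_pos: [0.5878, 0.0125, 0.0867]
orientation: [0.395, -2.589, 0.106]
contact_force: [-0.7, 0.1, 11.2]
width: 0.0236
grasp_force: 30.0
```

Floor contact at 11 N. I'll ease off and open.

Call:
drive_tool(
  moves=[
    [0.04, 0, -0.06, 0, 0, 0],
    [0.04, 0, -0.06, 0, 0, 0],
  ],
)

```text
time_s: 8.8
eef_pos: [0.5877, 0.0125, 0.0867]
orientation: [0.395, -2.589, 0.106]
contact_force: [-1.0, -0.6, 6.1]
width: 0.0235
grasp_force: 30.0
```

Call:
drive_tool(
  moves=[
    [0, 0, 0, 0, 0, 0],
    [0, 0, 0, 0, 0, 0],
    [0, 0, 0, 0, 0, 0],
    [0, 0, 0, 0, 0, 0],
    [0, 0, 0, 0, 0, 0],
  ],
  jaw=-0.14,
)

```text
time_s: 9.43
eef_pos: [0.5877, 0.0126, 0.0862]
orientation: [0.395, -2.589, 0.106]
contact_force: [0.0, 0.6, -0.4]
width: 0.0409
grasp_force: 0.0
```

```bash
python3 - <<'E'
from h import *
s=m.get_state(); print(s['eef_pos'],s['contact_force'],s['width'])
J=m.capture('side')[:,:,::-1]; J=cv2.resize(J[160:260,270:390],None,fx=4,fy=4,interpolation=2)
cv2.imwrite('pics/m5.png',J)
E
```

```text
[0.58769249 0.01255648 0.08617946] [ 0.02851705  0.61563035 -0.35875504] 0.0408539412408617
```

View pics/m5.png

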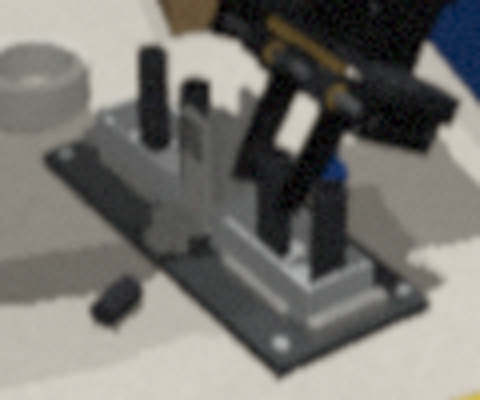

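The cap stands at (272,205), released. I'll withdraw along the tool axis.

Call:
drive_tool(
  moves=[
    [0, 0, -2, 0, 0, 0],
    [0, 0, -5, 0, 0, 0],
    [0, 0, -9, 0, 0, 0],
    [0, 0, -13, 0, 0, 0],
    [0, 0, -13, 0, 0, 0],
    [0, 0, -13, 0, 0, 0],
  ],
)

```text
time_s: 10.22
eef_pos: [0.6495, 0.0319, 0.1978]
orientation: [0.395, -2.588, 0.106]
contact_force: [0.0, 0.1, 0.2]
width: 0.0408
grasp_force: 0.0
```

```bash
python3 - <<'E'
from h import *
s=m.get_state(); print(s['eef_pos'],s['contact_force'],s['joint_positions'])
zt=np.array([0,0,-1.]); yt=np.array([1.,0,0]); Rt=D@np.c_[np.cross(yt,zt),yt,zt]
print(moverow(C+[0,0,.22],Rt,s))
E
```

```text
[0.64950596 0.03189954 0.19778178] [0.01540493 0.09395589 0.16023741] [ 0.00377111  0.77351142  1.21322983 -0.14882155  1.66240303 -1.84507119]
[ 7.117  5.272  1.583 -0.413 -0.415  1.53 ]
```

Call:
drive_tool(
  moves=[
    [7.1, 5.3, 1.6, -0.413, -0.415, 1.53],
    [7.1, 5.3, 1.6, -0.413, -0.415, 1.53],
    [7.1, 5.3, 1.6, -0.413, -0.415, 1.53],
    [7.1, 5.3, 1.6, -0.413, -0.415, 1.53],
    [7.1, 5.3, 1.6, -0.413, -0.415, 1.53],
    [7.1, 5.3, 1.6, -0.413, -0.415, 1.53],
    [7.1, 5.3, 1.6, -0.413, -0.415, 1.53],
    [7.1, 5.3, 1.6, -0.413, -0.415, 1.53],
    [7.1, 5.3, 1.6, -0.413, -0.415, 1.53],
    [7.1, 5.3, 1.6, -0.413, -0.415, 1.53],
    [7.1, 5.3, 1.6, -0.413, -0.415, 1.53],
    [7.1, 5.3, 1.6, -0.413, -0.415, 1.53],
    [7.1, 5.3, 1.6, -0.413, -0.415, 1.53],
  ],
  jaw=1,
)

```text
time_s: 11.85
eef_pos: [0.5681, 0.0618, 0.2203]
orientation: [1.858, 2.532, 0.001]
contact_force: [0.0, 1.2, 0.3]
width: 0.0949
grasp_force: 0.0
```

```bash
python3 - <<'E'
from h import *
s,I=shot('wrist','w6.png'); print(s['eef_pos'],s['width'],s['joint_positions'])
for l in('cap_tipped','catch_near_pad','catch_far_pad','cassette'):
    for d in rec('wrist',l,s): print(l,d,(D.T@(d[1]-C)).round(4))
big=I[:,:,::-1].copy()
def dr(X,col): cv2.polylines(big,[proj('wrist',(D@np.array(X).T).T+C,s).round().astype(int)],True,col,1)
for sx in(-1,1): dr([[sx*.026,-.013,.108],[sx*.026,.013,.108],[sx*.02,.013,.108],[sx*.02,-.013,.108]],(0,0,255))
for y in(-.106,-.0525,.052,.106): dr(ring([.004,y,.096],[0,0,1]),(0,255,255))
dr([[-.062,-.15,.012],[.062,-.15,.012],[.062,.15,.012],[-.062,.15,.012]],(0,255,0))
cv2.imwrite('pics/ov6.png',big)
E
```

```text
[0.56807339 0.0617761  0.22027851] 0.09493545312994772 [-7.30810134e-03  4.35302345e-01  1.71656520e+00  1.25868287e-04
  9.88607032e-01 -3.11913792e-01]
cap_tipped (0.94, array([0.5832, 0.0194, 0.0863])) [ 0.0024 -0.0449  0.0863]
catch_near_pad (0.71, array([0.5484, 0.0572, 0.0985])) [-0.0195  0.0016  0.0985]
catch_far_pad (0.91, array([0.59  , 0.0711, 0.1063])) [0.0243 0.0024 0.1063]
catch_far_pad (0.5, array([0.5418, 0.1621, 0.0939])) [0.0056 0.1037 0.0939]
cassette (0.89, array([0.5587, 0.0865, 0.0239])) [-0.0009  0.0265  0.0239]
```

View pics/ov6.png

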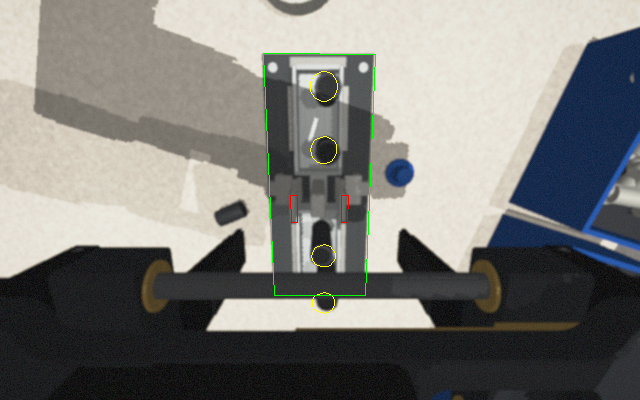

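The wrist view shows all four caps in line at x≈324, the catches near (292,195) and (347,193), and the fingers clear on either side. The networks place the catch centre about +2 mm in dock x and y. I'll descend with a +1 mm correction.

```bash
python3 - <<'E'
from h import *
s=m.get_state()
zt=np.array([0,0,-1.]); yt=np.array([1.,0,0]); Rt=D@np.c_[np.cross(yt,zt),yt,zt]
print(moverow(C+D@np.array([.001,.0012,.096]),Rt,s))
E
```

```text
[1.1100e-01 1.9000e-02 1.2448e+01 2.0000e-03 0.0000e+00 0.0000e+00]
```

Call:
drive_tool(
  moves=[
    [0.1, 0, 3, 0, 0, 0],
    [0.1, 0, 6, 0, 0, 0],
    [0.1, 0, 9, 0, 0, 0],
    [0.1, 0, 11, 0, 0, 0],
    [0.1, 0, 12.4, 0, 0, 0],
    [0.1, 0, 12.4, 0, 0, 0],
    [0.1, 0, 12.4, 0, 0, 0],
  ],
)

```text
time_s: 12.98
eef_pos: [0.5683, 0.0628, 0.0972]
orientation: [1.858, 2.53, 0.002]
contact_force: [0.1, -0.1, -0.3]
width: 0.0951
grasp_force: 0.0
```

Call:
drive_tool(
  moves=[
    [0, 0, 0, 0, 0, 0],
    [0, 0, 0, 0, 0, 0],
    [0, 0, 0, 0, 0, 0],
    [0, 0, 0, 0, 0, 0],
    [0, 0, 0, 0, 0, 0],
    [0, 0, 0, 0, 0, 0],
    [0, 0, 0, 0, 0, 0],
    [0, 0, 0, 0, 0, 0],
  ],
  jaw=-1,
)

```text
time_s: 13.98
eef_pos: [0.5667, 0.0625, 0.0968]
orientation: [-1.859, -2.532, 0.002]
contact_force: [-9.6, -3.2, 11.1]
width: 0.0313
grasp_force: 30.1
```

Both catches are pinched. A side force of about 10 N says I'm about 1–2 mm off in x, so I'll relieve it.

Call:
drive_tool(
  moves=[
    [0, -0.1, 0, 0, 0, 0],
    [0, -0.15, 0, 0, 0, 0],
    [0, -0.15, 0, 0, 0, 0],
  ],
)

```text
time_s: 14.35
eef_pos: [0.5663, 0.0624, 0.0968]
orientation: [1.859, 2.531, 0.001]
contact_force: [-3.6, -0.7, 5.6]
width: 0.0313
grasp_force: 30.0
```

Now lift slowly.

Call:
drive_tool(
  moves=[
    [0, 0, -0.2, 0, 0, 0],
    [0, 0, -0.5, 0, 0, 0],
    [0, 0, -1, 0, 0, 0],
    [0, 0, -1.6, 0, 0, 0],
    [0, 0, -2.2, 0, 0, 0],
  ],
)

```text
time_s: 14.98
eef_pos: [0.5666, 0.0624, 0.119]
orientation: [1.859, 2.531, 0.002]
contact_force: [-0.0, 0.5, -5.3]
width: 0.0313
grasp_force: 29.9
```

```bash
python3 - <<'E'
from h import *
s,I=shot('side','s7.png'); s=m.get_state(); print(s['eef_pos'],s['contact_force'],s['torque'],s['width'],s['grasp_force'])
for l in('cassette','cap_a','catch_near_pad','dock'):
    for d in rec('side',l): print(l,d)
E
```

```text
[0.56684511 0.06239451 0.11972989] [-0.41882783  0.67536814 -4.64754671] [-0.11018261  0.04704351  0.01705806] 0.031149455620786543 29.940706193447113
cassette (0.58, array([0.5673, 0.0458, 0.0538]))
cap_a (0.7, array([0.5416, 0.1538, 0.0674]))
cap_a (0.58, array([ 0.6059, -0.0436,  0.0866]))
cap_a (0.48, array([0.5492, 0.104 , 0.0705]))
catch_near_pad (0.16, array([ 0.6529, -0.373 ,  0.066 ]))
dock (0.79, array([ 5.402e-01, -5.000e-04,  1.130e-02]))
```

The load is 5 N, so the cassette is off its seat with its caps. I'll carry on to about 12 cm.

Call:
drive_tool(
  moves=[
    [0, 0, -0.5, 0, 0, 0],
    [0, 0, -1.2, 0, 0, 0],
    [0, 0, -2.1, 0, 0, 0],
    [0, 0, -3.1, 0, 0, 0],
    [0, 0, -4.1, 0, 0, 0],
    [0, 0, -5.1, 0, 0, 0],
    [0, 0, -6.1, 0, 0, 0],
    [0, 0, -7.1, 0, 0, 0],
    [0, 0, -8.1, 0, 0, 0],
    [0, 0, -9, 0, 0, 0],
    [0, 0, -9.6, 0, 0, 0],
    [0, 0, -10, 0, 0, 0],
    [0, 0, -10, 0, 0, 0],
    [0, 0, -10, 0, 0, 0],
    [0, 0, -10, 0, 0, 0],
    [0, 0, -10, 0, 0, 0],
    [0, 0, -10, 0, 0, 0],
  ],
)

```text
time_s: 17.35
eef_pos: [0.5663, 0.0623, 0.2184]
orientation: [1.859, 2.531, 0.001]
contact_force: [0.1, -1.0, -5.6]
width: 0.0309
grasp_force: 29.9
```

```bash
python3 - <<'E'
from h import *
m.capture('side'); s=m.get_state(); print(s['time_s'],s['eef_pos'],s['contact_force'],s['torque'],s['width'],s['grasp_force'],abs(s['dq']).max())
for l in('cassette','cap_a','dock'):
    for d in rec('side',l): print(l,d,(D.T@(d[1]-C)).round(3))
m.capture('top')
for l in('cassette','cap_a'):
    for d in rec('top',l): print(l,d,(D.T@(d[1]-C)).round(3))
s=m.get_state();m.capture('wrist')
for l in('cassette','cap_a'):
    for d in rec('wrist',l,s): print(l,d,(D.T@(d[1]-C)).round(3))
E
```

```text
17.4 [0.56627274 0.06236007 0.21843531] [-0.24094968 -0.04653259 -5.32895857] [-0.08342409  0.08318231 -0.01200593] 0.030810176716038414 29.941760301589966 0.001857009623455556
cassette (0.83, array([0.5654, 0.045 , 0.1537])) [-0.007 -0.015  0.154]
cap_a (0.81, array([ 0.6033, -0.0443,  0.187 ])) [ 0.002 -0.112  0.187]
cap_a (0.67, array([0.5409, 0.1543, 0.1728])) [0.002 0.097 0.173]
cap_a (0.65, array([0.5628, 0.0462, 0.1537])) [-0.009 -0.013  0.154]
dock (0.85, array([0.5605, 0.0398, 0.0092])) [-0.013 -0.019  0.009]
cassette (0.3, array([ 0.656 , -0.3537,  0.0882])) [-0.04  -0.423  0.088]
cap_a (0.55, array([ 0.6031, -0.0318,  0.2178])) [ 0.006 -0.1    0.218]
cassette (0.95, array([0.5558, 0.1123, 0.1501])) [0.004 0.052 0.15 ]
cassette (0.2, array([0.5405, 0.1637, 0.2179])) [0.005 0.106 0.218]
cap_a (0.9, array([0.5436, 0.1617, 0.2164])) [0.007 0.103 0.216]
cap_a (0.86, array([0.5576, 0.1131, 0.2186])) [0.006 0.052 0.219]
```

```bash
python3 - <<'E'
from h import *
I=m.capture('side').mean(2); s=m.get_state(); print(s['width'])
for y in(-.106,-.0525,.052):
    for z in(.05,.07,.09):
        print(y,z,[int(I[int(v),int(u)]) for u,v in proj('side',[C+D@np.array([x,y,z+.122]) for x in(-.03,-.016,-.008,.002,.008,.02,.03)])])
E
```

```text
0.031193566138137122
-0.106 0.05 [128, 160, 87, 22, 27, 40, 195]
-0.106 0.07 [30, 88, 112, 37, 27, 39, 197]
-0.106 0.09 [27, 197, 188, 30, 37, 86, 196]
-0.0525 0.05 [145, 94, 44, 34, 33, 151, 198]
-0.0525 0.07 [86, 93, 46, 32, 25, 52, 82]
-0.0525 0.09 [84, 93, 43, 37, 34, 73, 81]
0.052 0.05 [71, 27, 68, 27, 13, 4, 85]
0.052 0.07 [31, 20, 101, 49, 2, 6, 70]
0.052 0.09 [34, 25, 84, 22, 21, 15, 68]
```

The righted cap shows as an upright dark column, and the grip is steady. I'm handing it in.

```bash
python3 -c "
from station import manip as m
print(m.sign_off())"
```

```text
the job is handed in; nothing more can be done
None
```

I stood the tipped cap upright and let go of it, then pinched both catches and lifted the cassette about 12 cm. It was holding still when I handed the job in at about 17.5 s; the sign-off returned no verdict. My last checks showed the righted cap upright and the load at 5.3 N, about the weight with all four caps.

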